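# Right the fallen bottle and lock the bottle carrier

### The arm

A 7-joint arm with a two-finger parallel gripper is mounted at the origin on the work surface. World frame = base frame: x ahead of the robot, y to its left, z up, the work surface at z = 0. Lengths are in m, angles in degrees, forces in N, time in s.
With the tool pointing down it reaches from about 0.425 to 0.95 m from the base axis. Payload 4.7 kg.
Tool frame: the origin (TCP) lies on the centre line of the jaws, within the pads' length; the fingertips stand 25 mm ahead of it and the grasp point (between the pads) lies 6 mm ahead of it; z points along the fingers, y is the line along which they close (so a half turn about z gives the same grasp; the last joint's range is limited). The gripper opens to 85 mm and grips with 20 to 120 N. Pads are 22 mm wide; open, the fingers measure 114 mm over their backs; the gripper's body (76 mm by 85 mm) begins 54 mm behind the grasp point. The pads swing forward as they close: fully open they stand 13 mm farther back than shut.
Start: joints at [72.714, 26.849, -2.785, 87.806, 1.381, 65.374, -4.715], TCP at [0.182, -0.65, 0.256] pointing down, gripper open.
Joint ranges: [-148.3, 148.3], [-19.14, 114.17], [-79.39, 73.82], [5.75, 140.21], [-59.74, 239.74], [12.07, 113.84], [-152.46, 152.46]. Speed limits (degrees/s): [147.25, 147.25, 180, 180, 180, 180, 180].

### API

Orientations are given as [roll, pitch, yaw] about the fixed x, y, z axes, in that order (R = Rz(yaw) Ry(pitch) Rx(roll)).
In Python, from cell import r gives the robot as it stands.
- The arm moves only by the tool jog_arm, never from a script. Its argument "deltas" is one flat list of numbers, 4 for each row, row after row: the shift along the tool's x, y, z in cm, then the turn about the tool's z in degrees. A call has 1 to 5 rows; each row is the pose to reach, as a shift and turn from the pose commanded when the call began, along the tool's axes at that moment; what a row does not reach only later rows make up. A row lasts 1/10 s, in which the tool goes at most 50 mm and 8.59 degrees, less where a joint would pass 70% of its speed; a pose out of reach is approached as far as the arm can. A call with a gripper value outside its range is refused whole. "claw" is the opening, from -1 (shut) to 1 (fully open), set as the call begins (left out, the last holds). The fingers move at their own pace and stop on an object; "force" is the grip in N (left out, the last holds). Time passes only in rows, so rows that repeat a pose let the fingers close. It gives the time, the measured TCP pose, the force, the opening and the grip force at its end, in the units of the state.
- r.get_state(): the state, without advancing time (a new reading comes with each control period).
- r.snapshot(name): name is "side" or "top"; returns a dict with "img" (420x560x3 uint8, blue, green, red), "K" (3x3 intrinsics, pixels), "camera_from_world" (4x4, takes a point from world to camera coordinates). Camera axes: x right, y down, z forward; pixel columns grow to the right and rows downward; lengths in m; the calibration is good to about 2 mm. A picture is of the moment at which its call begins. There is no depth.
- r.sign_off(): hands the job in; it is judged then, once.
The state is a dict: "time_s": time; "joint_positions": joint angles; "joint_velocities": joint speeds; "joint_torque": joint torques, N m; "tool_pos": TCP position; "eef_rot": TCP orientation; "contact_force": force on the tool from outside, world axes, zero at the start; "torque": the same for the moment, N m; "width": opening from 0.0 (shut) to 1.0 (fully open); "grip_force": force on a finger pad.
Only numpy, scipy, OpenCV 4.12 (cv2) and the standard library are available. Lean on these libraries where they do the work, as an engineer would, in place of code of your own. Each camera call takes 0.05 s, during which the arm holds its last target. There are 200 camera calls.

### The job

The bottle carrier has to go out to a job, but its amber oil bottle has fallen over in the lane: stand it upright again in the lane, without dropping it or knocking its neighbours over. Then push the blue lock slide by its red knob over its spring catch, fully home against its end stop but without ramming it, so that all three bottles stand upright and held close in the lane. Leave the mug, the tape measure and the screw box where they are.

Things in the scene. Friction and masses are not known exactly. Their poses are not given: they have to be found in the camera images.
- carrier: Bottle carrier, fixed on the desk: an aluminium lane along its own y axis between two plywood cheeks. Origin: centre of its underside. Lane floor (two rubber runners) 6 mm above the desk, inside width 60 mm, side lips 3 mm thick with tops 20 mm above the desk. Tall cheek: 76 mm high, inner face at y = -193 mm. Low cheek: 40 mm high, inner face at y = +193 mm, both 12 mm thick, 84 mm wide.
- lock_slide (a joint): Blue lock slide in the lane; closes towards the tall cheek (carrier -y). In m: 0 = fully open (front face of its pusher plate at carrier y = +118 mm), 0.150 = home on the hard end stop (face at y = -32 mm, leaving 161 mm of lane for the three 52 mm bottles). Stays where left. Takes 4 to 5 N to move, 1 to 2 N more per bottle pushed along, and more at the catch.
- lock_knob (a point): Centre of the slide's red round knob, 90 mm above the desk; moves with the slide, axes as the carrier's. Knob 30 mm in diameter, 70 to 107 mm above the desk, 42 mm behind the slide's front face. Pusher plate: 56 mm wide, 8 mm thick, top 80 mm above the desk. Saddle under the knob: 84 mm wide, 25 mm high, ending 68 mm behind the front face.
- catch (a point): Spring roller catch outside the +x lip, 22 mm high; this point is the roller's centre, 14 mm above the desk, 47 mm from the lane's middle; housing out to 66 mm. From joint value 0.139 on it resists the slide with up to 15 N more (up to 22 N in all); past about 0.145 it gives way and draws the slide home against the stop.
- end_stop: The slide's two steel end stops, one outside each lip, 12 mm long, tops 20 mm above the desk, striking faces at carrier y = -24 mm. Origin and axes as the carrier's.
- bottle_oil: Amber oil bottle, black cap, 120 mm tall, 100 to 220 g. Body 52 mm in diameter up to 74 mm, shoulder to a 24 mm neck at 88 mm, cap 28 mm in diameter from 94 to 120 mm. Origin: centre of its foot; z axis from foot to cap. At the start it lies along the lane on the floor between the other two, axis 31 mm above the desk, cap towards the slide (carrier +y).
- bottle_glue: Yellow glue bottle with an orange cap, standing in the lane. Size, mass, origin and axes as the oil bottle's. Of it and the stain bottle one stands near the tall cheek, the other near the slide, either way round.
- bottle_stain: Green stain bottle with a white cap, standing in the lane. Size, mass, origin and axes as the oil bottle's.
- mug: Blue mug, 92 mm tall, 78 mm in diameter, on the desk. Origin: centre of its underside. Not to be moved.
- tape_measure: Yellow tape measure, 66 x 36 x 62 mm, on the desk. Origin: centre of its underside. Not to be moved.
- screw_box: Cardboard box of screws, 70 x 110 x 48 mm, on the desk. Origin: centre of its underside. Not to be moved.
Not all that is in view belongs to the job. What is shaped like the bottle_glue but purple is not meant.

How it is judged:
By the outcome, as a careful person would: the job done as asked, in the order asked, and still so for the second after the job is handed in, with the robot touching nothing.
It also fails if it takes over 61 s, if anything falls off the work surface, if the arm or the gripper's body presses on something with over 40 N, if the wrist force passes 120 N, or if a joint passes its speed limit or range.

## Working session

There is one attempt and no reset: what is moved stays moved. The work goes in short steps, Python scripts to look and compute and a tool call to move; the robot and the scene stay as the last step left them, time stands still between calls to the robot, and variables do not carry over. Pictures are saved under pics/ and viewed, at most 10 in all, crops included, and the job is handed in when it is done.

Besides the shell and the picture viewer there is one more tool, called by a JSON object that holds its "method" and its "body". jog_arm: Moves the arm, as the interface text tells. Its arguments: {"type":"object","properties":{"deltas":{"type":"array"},"claw":{"type":"number"},"force":{"type":"number"}},"required":["deltas"]}

```bash
mkdir -p pics; ls
cat > h.py <<'E'
import numpy as np, cv2
from cell import r
def snap(n,f):
    s=r.snapshot(n); cv2.imwrite('pics/'+f,s['img']); return s
def ray(s,u,v):
    T=np.array(s['camera_from_world']);K=np.array(s['K'])
    R=T[:3,:3];c=-R.T@T[:3,3];d=R.T@np.linalg.solve(K,[u,v,1.]);return c,d/np.linalg.norm(d)
def onz(s,u,v,z):
    c,d=ray(s,u,v);return c+d*(z-c[2])/d[2]
def proj(s,p):
    T=np.array(s['camera_from_world']);q=np.array(s['K'])@(T[:3,:3]@np.array(p,float)+T[:3,3]);return q[:2]/q[2]
E
python3 - <<'E'
from h import *
for n in('top','side'):
    s=snap(n,n+'0.png');print(n,ray(s,280,210))
print(r.get_state())
E
```

```text
pics
top (array([ 0.52640922, -0.00337013,  1.47332409]), array([ 0.06391091, -0.01100152, -0.99789497]))
side (array([0.27141011, 0.7288726 , 0.94517216]), array([ 0.29376951, -0.62237798, -0.72549647]))
{'time_s': 0.1, 'joint_positions': array([72.71391618, 26.89232831, -2.78375145, 87.86623814,  1.38090641,
       65.37415943, -4.71641382]), 'joint_velocities': array([-0.01012588, -0.0263953 , -0.000875  , -0.15632757,  0.07283013,
        0.04871547,  0.05031377]), 'joint_torque': array([ 5.30950128e-04, -5.11515749e+01, -4.69592877e-02, -2.38389248e+01,
        1.07459666e-02,  4.39140655e-03,  2.67228620e-05]), 'tool_pos': array([ 0.18174692, -0.64958323,  0.25537522]), 'eef_rot': array([-1.79900893e+02,  3.71444300e-03,  1.56304621e+01]), 'contact_force': array([ 0.13588248,  0.05450353, -0.77982174]), 'torque': array([-0.02187547, -0.02879954, -0.00364219]), 'grip_force': 0.0, 'width': 1.0015899005927866}
```

View pics/top0.png

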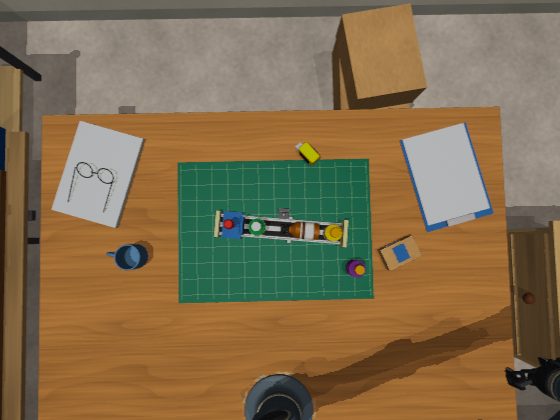

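View pics/side0.png

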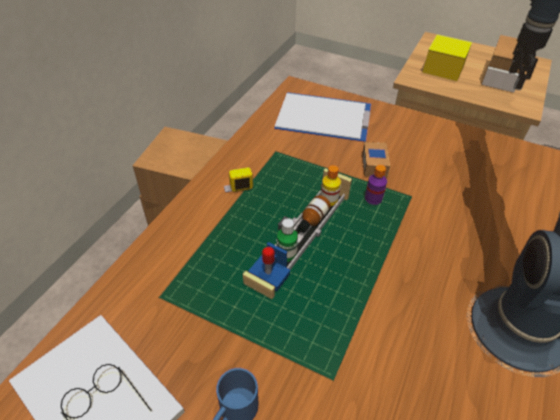

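The top view has the carrier at about (217..348, 212..245): slide and red knob (228,224), green stain (257,227), amber bottle lying (290..318, 230), yellow glue (334,233). The purple decoy is at (357,268) and is not in the lane. The mug is at (130,256), the tape at (309,153) and the box at (400,252). I'll confirm with an enlarged crop and take measurements.

Run:
```python
from h import *
t=cv2.imread('pics/top0.png');s=cv2.imread('pics/side0.png')
a=cv2.resize(t[195:285,205:375],None,fx=4.7,fy=4.7,interpolation=cv2.INTER_CUBIC)
cv2.imwrite('pics/c1.png',a)
b=cv2.resize(s[150:310,230:410],None,fx=3.7,fy=3.7,interpolation=cv2.INTER_CUBIC)
cv2.imwrite('pics/c2.png',b)
S=r.snapshot('top');Q=r.snapshot('side')
def blob(img,lo,hi,box):
    h=cv2.cvtColor(img,cv2.COLOR_BGR2HSV);m=cv2.inRange(h,lo,hi);k=np.zeros_like(m);x0,y0,x1,y1=box;k[y0:y1,x0:x1]=m[y0:y1,x0:x1]
    n,l,st,c=cv2.connectedComponentsWithStats(k);i=1+np.argmax(st[1:,4]);return c[i],st[i]
def tri(a,b):
    (c1,d1),(c2,d2)=a,b
    k=np.linalg.lstsq(np.c_[d1,-d2],c2-c1,rcond=None)[0];p=c1+k[0]*d1;q=c2+k[1]*d2;return (p+q)/2,np.linalg.norm(p-q)
for n,lo,hi,z in[('knob',(0,170,90),(5,255,255),.107),('orange',(6,170,150),(16,255,255),.126),('white',(0,0,150),(180,60,255),.126)]:
    bt={'knob':(215,205,245,245),'orange':(322,220,345,245),'white':(246,215,268,240)}[n]
    bs={'knob':(255,240,285,275),'orange':(322,160,345,185),'white':(275,212,300,235)}[n]
    u,s1=blob(t,lo,hi,bt);v,s2=blob(s,lo,hi,bs)
    print(n,u,s1,v,s2,'onz',onz(S,*u,z),'tri',*tri(ray(S,*u),ray(Q,*v)))
```

```text
knob [228.04918033 223.55737705] [224 220   9   8  61] [267.85416667 254.90972222] [263 247  11  17 144] onz [0.57701643 0.13715597 0.107     ] tri [0.57783994 0.13889763 0.09099105] 0.0004974988082087193Traceback (most recent call last):
  File "<stdin>", line 17, in <module>
  File "<stdin>", line 10, in blob
    return _wrapfunc(a, 'argmax', axis=axis, out=out, **kwds)
    return bound(*args, **kwds)
ValueError: attempt to get argmax of an empty sequence
```

View pics/c1.png

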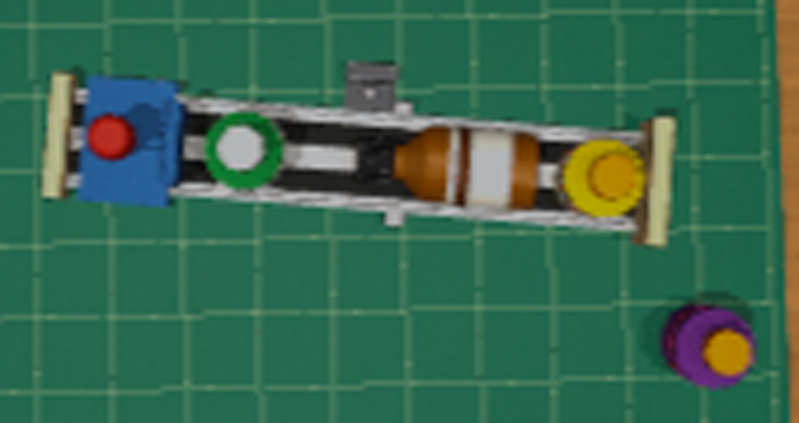

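View pics/c2.png

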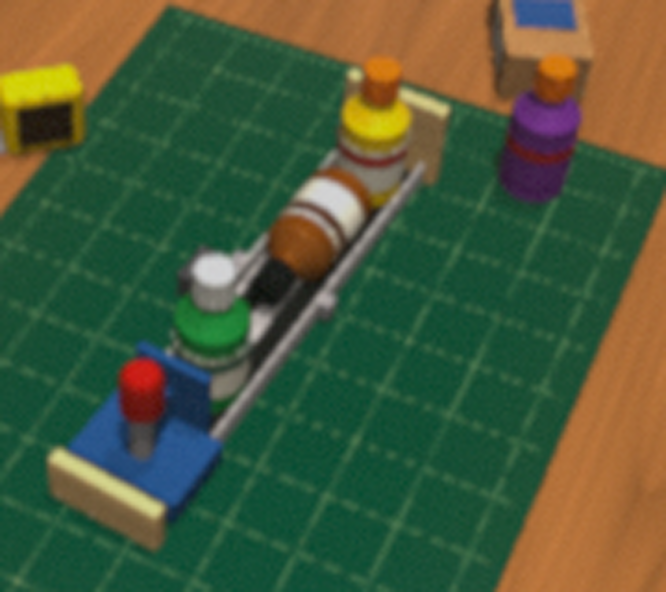

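The crops confirm the layout. The green stain stands by the slide and the yellow glue stands by the tall cheek. The amber bottle lies between them with its black cap (crop 380,160) towards the slide, and the purple one stands outside the lane. Next I'll measure the carrier from the cheek tops, and the caps.

Run:
```python
from h import *
t=cv2.imread('pics/top0.png')
S=r.snapshot('top')
h=cv2.cvtColor(t,cv2.COLOR_BGR2HSV)
def blob(m,box):
    k=np.zeros_like(m);x0,y0,x1,y1=box;k[y0:y1,x0:x1]=m[y0:y1,x0:x1]
    n,l,st,c=cv2.connectedComponentsWithStats(k)
    if n<2: return np.array([0,0]),[0]*5,None
    i=1+np.argmax(st[1:,4]);return c[i],st[i],np.argwhere(l==i)
W=cv2.inRange(h,(15,30,150),(32,150,255))
def rep(n,m,box,z):
    c,s,p=blob(m,box);P=onz(S,*c,z);print(n,c,s,P);return P,p
A,_=rep('low',W,(212,208,223,240),.040)
B,_=rep('tall',W,(342,218,352,250),.076)
d=A-B;d[2]=0;L=np.linalg.norm(d);yh=d/L;yaw=np.degrees(np.arctan2(-yh[0],yh[1]))
O=(A+B)/2;print('L(398)',L*398/.398/1000,'yaw',yaw,'O',O)
np.save('car.npy',np.r_[O[:2],np.radians(yaw)])
xh=np.array([yh[1],-yh[0]])
def car(P): q=P[:2]-O[:2];return np.round([q@xh*1000,q@yh[:2]*1000],1)
print('tall',car(B),'low',car(A),'knob',car(np.array([.5778,.1389])))
for n,m,box,z in[('white',cv2.inRange(h,(0,0,130),(180,50,255)),(249,220,264,234),.126),('green',cv2.inRange(h,(45,150,60),(75,255,255)),(246,215,268,240),.076),('amber',cv2.inRange(h,(4,120,50),(16,255,255)),(286,220,322,245),.036),('yellow',cv2.inRange(h,(22,150,120),(32,255,255)),(322,220,346,245),.08),('orangecap',cv2.inRange(h,(14,150,120),(21,255,255)),(326,225,343,240),.126),('black',cv2.inRange(h,(0,0,0),(180,255,38)),(279,222,294,236),.045)]:
    P,p=rep(n,m,box,z);print('   car',car(P))
    if n in('amber','black'):
        C=np.array([car(onz(S,b,a,.031)) for a,b in p]);print('   ext',C.min(0),C.max(0))
print(h[232,332],h[231,334],h[226,257],h[228,285],h[229,288])
```

```text
low [216.63768116 223.44927536] [215 211   5  26  69] [0.58066128 0.17961947 0.04      ]
tall [344.85106383 232.76595745] [343 220   5  27  94] [ 0.54182881 -0.21487021  0.076     ]
L(398) 0.39639635629812797 yaw -5.62192609954931 O [ 0.56124505 -0.01762537  0.058     ]
tall [   0.  -198.2] low [ -0.  198.2] knob [  1.1 157.4]
white [255.68493151 226.05479452] [251 222  10   9  73] [0.56709764 0.05427913 0.126     ]
   car [-1.2 72.1]
green [256.46280992 226.89256198] [248 219  17  16 121] [0.56600236 0.05410219 0.076     ]
   car [-2.3 71.8]
amber [294.91156463 229.46938776] [288 222  13  16 147] [ 0.55625888 -0.06451159  0.036     ]
   car [ -0.4 -47.1]
   ext [-23.8 -62.5] [ 24.4 -26.2]
yellow [333.06796117 232.65048544] [325 225  18  16 206] [ 0.54297583 -0.17840551  0.08      ]
   car [  -2.4 -161.8]
orangecap [333.11764706 230.82352941] [330 228  10   9  17] [ 0.54778824 -0.17294093  0.126     ]
   car [   1.8 -155.9]
black [284.56557377 228.3852459 ] [279 222  15  14 122] [ 0.56019752 -0.03198718  0.045     ]
   car [  0.4 -14.4]
   ext [-21.1 -39.9] [20.9  4.3]
[ 23 248 180] [ 22 255 181] [110   4 182] [90  8 34] [ 13 125  43]
```

Run:
```python
from h import *
S=r.snapshot('top');x,y,a=np.load('car.npy')
xh=np.array([np.cos(a),np.sin(a)]);yh=np.array([-np.sin(a),np.cos(a)])
for n,u,v,z in[('foot',319.5,230.3,.031),('captip',281,228.7,.031),('shoulder',289,229,.031)]:
    q=onz(S,u,v,z)[:2]-[x,y];print(n,q@xh*1e3,q@yh*1e3)
print('world of car(0,yy)',[(yy,np.round(np.array([x,y])+yh*yy/1e3,4)) for yy in(-20,-14,-10,-70,160)])
st=r.get_state();print(st['tool_pos'],st['eef_rot'])
from scipy.spatial.transform import Rotation as R
M=R.from_euler('xyz',st['eef_rot'],degrees=True).as_matrix();print(M)
```

```text
foot 2.9327990518670384 -124.73482700404392
captip -1.10295516118221 -3.5321150584771748
shoulder -0.16307252645325332 -28.69515468129633
world of car(0,yy) [(-20, array([ 0.5593, -0.0375])), (-14, array([ 0.5599, -0.0316])), (-10, array([ 0.5603, -0.0276])), (-70, array([ 0.5544, -0.0873])), (160, array([0.5769, 0.1416]))]
[ 0.18183155 -0.64990081  0.25596168] [-1.79967839e+02  5.42757083e-05  1.56292209e+01]
[[ 9.63025292e-01  2.69410956e-01 -1.52138347e-04]
 [ 2.69410999e-01 -9.63025141e-01  5.40311223e-04]
 [-9.47289813e-07 -5.61321117e-04 -9.99999842e-01]]
```

{"method": "jog_arm", "body": {"deltas": [3.52,-3.26,0,0,7.04,-6.52,0,0,10.56,-9.78,0,0,14.08,-13.04,0,0,17.6,-16.3,0,0], "claw": 0.22, "force": 20}}

```text
time_s: 0.8
tool_pos: [0.3083, -0.4439, 0.2565]
eef_rot: [180.0, -0.0, 15.6]
contact_force: [0.3, 0.7, 0.3]
width: 0.611
grip_force: 0.0
```

{"method": "jog_arm", "body": {"deltas": [3.52,-3.26,0,0,7.04,-6.52,0,0,10.56,-9.78,0,0,14.08,-13.04,0,0,17.6,-16.3,0,0]}}

```text
time_s: 1.3
tool_pos: [0.4338, -0.2395, 0.2567]
eef_rot: [180.0, -0.0, 15.6]
contact_force: [1.2, -0.6, -1.0]
width: 0.609
grip_force: 0.0
```

{"method": "jog_arm", "body": {"deltas": [3.52,-3.26,0,0,7.04,-6.52,0,0,10.56,-9.78,0,0,14.08,-13.04,0,0,17.6,-16.3,0,0]}}

```text
time_s: 1.8
tool_pos: [0.5594, -0.0353, 0.2565]
eef_rot: [180.0, -0.0, 15.6]
contact_force: [0.7, -0.9, 0.4]
width: 0.61
grip_force: 0.0
```

{"method": "jog_arm", "body": {"deltas": [0,0,0,-8,0,0,0,-16,0,0,0,-24,0,0,0,-32,0,0,0,-40]}}

```text
time_s: 2.3
tool_pos: [0.5586, -0.0368, 0.2563]
eef_rot: [180.0, 0.0, 56.0]
contact_force: [0.2, -0.8, 0.1]
width: 0.61
grip_force: 0.0
```

{"method": "jog_arm", "body": {"deltas": [0,0,0,-8,0,0,0,-16,0,0,0,-24,0,0,0,-28.7,0,0,0,-28.7]}}

```text
time_s: 2.8
tool_pos: [0.5586, -0.0371, 0.2563]
eef_rot: [-180.0, -0.0, 84.3]
contact_force: [0.6, 0.7, -0.2]
width: 0.613
grip_force: 0.0
```

{"method": "jog_arm", "body": {"deltas": [0.25,0.1,4.5,0,0.25,0.1,9,0,0.25,0.1,13.5,0,0.25,0.1,16.5,0,0.25,0.1,18,0]}}

```text
time_s: 3.3
tool_pos: [0.5582, -0.0347, 0.0735]
eef_rot: [-179.7, 0.0, 84.2]
contact_force: [0.4, 0.1, 0.2]
width: 0.609
grip_force: 0.0
```

{"method": "jog_arm", "body": {"deltas": [0,0,0.8,0,0,0,1.6,0,0,0,2.4,0,0,0,2.8,0,0,0,2.8,0]}}

```text
time_s: 3.8
tool_pos: [0.56, -0.0346, 0.0484]
eef_rot: [180.0, 0.0, 84.3]
contact_force: [-1.0, 1.3, 0.5]
width: 0.609
grip_force: 0.0
```

Run:
```python
from h import *
a=snap('top','t1.png')['img'];b=snap('side','s1.png')['img']
A=cv2.resize(a[195:265,215:345],(800,430),interpolation=cv2.INTER_CUBIC)
B=cv2.resize(b[150:310,230:390],(560,560),interpolation=cv2.INTER_CUBIC)
cv2.imwrite('pics/c3.png',B);cv2.imwrite('pics/c3t.png',A)
print(r.get_state()['tool_pos'])
```

```text
[ 0.56025943 -0.03449931  0.04882924]
```

View pics/c3.png

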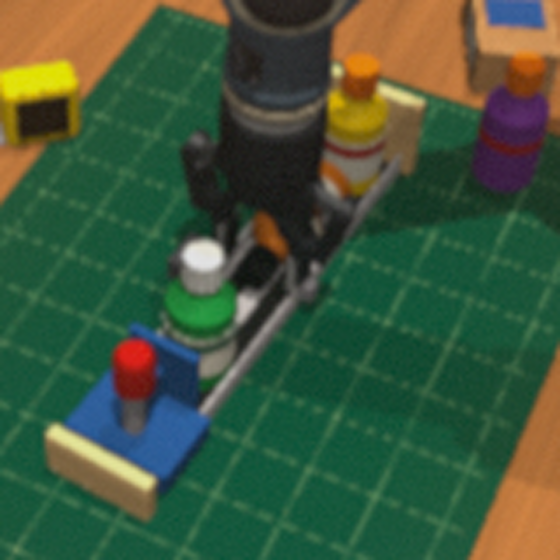

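The fingers straddle the black cap (crop 260,265), and the neighbours still stand. I'll close gently.

{"method": "jog_arm", "body": {"deltas": [0,0,0,0,0,0,0,0,0,0,0,0,0,0,0,0,0,0,0,0], "claw": -1, "force": 20}}

```text
time_s: 4.4
tool_pos: [0.5602, -0.0345, 0.0486]
eef_rot: [180.0, -0.0, 84.3]
contact_force: [1.3, 0.2, 1.7]
width: 0.314
grip_force: 23.4
```

{"method": "jog_arm", "body": {"deltas": [0,0,0,0,0,0,0,0,0,0,0,0,0,0,0,0,0,0,0,0]}}

```text
time_s: 4.9
tool_pos: [0.5602, -0.0344, 0.0485]
eef_rot: [180.0, -0.0, 84.3]
contact_force: [1.0, 0.7, 3.4]
width: 0.317
grip_force: 23.5
```

{"method": "jog_arm", "body": {"deltas": [0,0,-0.8,0,0,0,-1.6,0,0,0,-2.4,0,0,0,-3.2,0,0,0,-4,0]}}

```text
time_s: 5.4
tool_pos: [0.5598, -0.0346, 0.0891]
eef_rot: [180.0, 0.0, 84.3]
contact_force: [0.0, -0.1, -1.7]
width: 0.316
grip_force: 23.2
```

Run:
```python
from h import *
b=snap('side','s2.png')['img'];a=snap('top','t2.png')['img']
B=cv2.resize(b[150:310,230:390],(560,560),interpolation=cv2.INTER_CUBIC)
cv2.imwrite('pics/c4.png',B)
s=r.get_state();print(s['tool_pos'],s['contact_force'],s['torque'],s['grip_force'])
```

```text
[ 0.56071146 -0.03446216  0.08976597] [ 0.55041646  0.05506789 -0.61248976] [ 0.0666109  -0.0491429  -0.01163012] 23.241671919822693
```

View pics/c4.png

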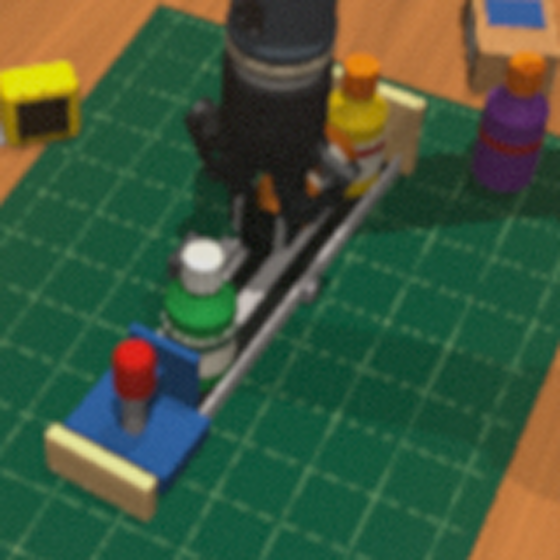

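The cap is lifted 4 cm, but the tilt is hidden behind the gripper. I'll lift further and check with amber pixels against the predicted upright and horizontal poses.

{"method": "jog_arm", "body": {"deltas": [0,0,-0.9,0,0,0,-1.8,0,0,0,-2.7,0,0,0,-3.6,0,0,0,-4.5,0]}}

```text
time_s: 6.0
tool_pos: [0.5599, -0.0344, 0.1342]
eef_rot: [180.0, 0.0, 84.3]
contact_force: [-0.5, 0.1, -1.6]
width: 0.316
grip_force: 23.2
```

Run:
```python
from h import *
Q=snap('side','s3.png');S=snap('top','t3.png')
B=cv2.resize(Q['img'][150:310,230:390],(560,560),interpolation=cv2.INTER_CUBIC)
cv2.imwrite('pics/c5.png',B)
s=r.get_state();p=s['tool_pos'];print(p,s['contact_force'],s['torque'],s['grip_force'])
x,y,a=np.load('car.npy');yh=np.array([-np.sin(a),np.cos(a),0])
g=p-[0,0,.016]
for th in(0,30,60,90):
    c=np.cos(np.radians(th));n=np.sin(np.radians(th))
    f=g-.107*(c*yh+np.array([0,0,n]));print(th,'foot',proj(Q,f),proj(S,f),f)
for n,I in(('side',Q['img']),('top',S['img'])):
    h=cv2.cvtColor(I,cv2.COLOR_BGR2HSV);m=cv2.inRange(h,(4,120,50),(16,255,230));b=(270,180,340,260) if n=='side' else (275,215,325,245)
    k=m[b[1]:b[3],b[0]:b[2]];q=np.argwhere(k)+[b[1],b[0]];print(n,len(q),q.min(0),q.max(0),q.mean(0))
```

```text
[ 0.5608129  -0.03438052  0.13492196] [ 0.24023728 -0.25440734 -0.77552752] [ 0.05298683 -0.06253481  0.01202812] 23.237658441066742
0 foot [325.71130023 177.98057251] [321.95761663 230.26170334] [ 0.55033078 -0.14086585  0.11892196]
30 foot [321.43113303 195.48502195] [315.55004693 230.26203861] [ 0.55173512 -0.12659952  0.06542196]
60 foot [313.38134534 214.11511219] [302.10455157 229.5832727 ] [ 0.55557184 -0.08762319  0.02625724]
90 foot [303.29355798 229.95586837] [285.10965912 228.42502964] [ 0.5608129  -0.03438052  0.01192196]
side 112 [180 304] [203 339] [191.58928571 315.91964286]
top 103 [222 315] [239 324] [230.49514563 318.97087379]
```

View pics/c5.png

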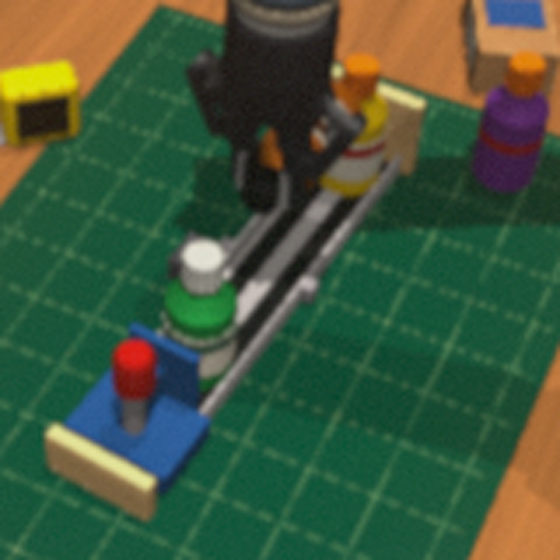

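The picture and pixels (amber spans top columns 315–324, the foot prediction for 0° is 322) show the bottle still horizontal in the grip. Pad friction is holding it rigid. I'll set it back down on the lane floor and look for a looser opening.

{"method": "jog_arm", "body": {"deltas": [0,0,2,0,0,0,4,0,0,0,6,0,0,0,7.5,0,0,0,8.2,0]}}

```text
time_s: 6.6
tool_pos: [0.559, -0.0346, 0.0497]
eef_rot: [-179.9, 0.0, 84.3]
contact_force: [-0.2, 0.2, -0.6]
width: 0.313
grip_force: 23.2
```

{"method": "jog_arm", "body": {"deltas": [0,0,0.2,0,0,0,0.3,0,0,0,0.3,0]}}

```text
time_s: 6.9
tool_pos: [0.5604, -0.0345, 0.049]
eef_rot: [179.9, 0.0, 84.3]
contact_force: [-0.1, 0.2, -0.2]
width: 0.319
grip_force: 23.3
```

{"method": "jog_arm", "body": {"deltas": [0,0,0,0,0,0,0,0,0,0,0,0], "claw": -0.38}}

```text
time_s: 7.2
tool_pos: [0.5604, -0.0344, 0.0488]
eef_rot: [179.9, -0.0, 84.3]
contact_force: [0.5, 1.5, 1.3]
width: 0.313
grip_force: 23.3
```

{"method": "jog_arm", "body": {"deltas": [0,0,0,0,0,0,0,0,0,0,0,0], "claw": -0.36}}

```text
time_s: 7.5
tool_pos: [0.5603, -0.0344, 0.0486]
eef_rot: [179.9, -0.0, 84.3]
contact_force: [0.0, -0.1, 1.8]
width: 0.326
grip_force: 13.0
```

{"method": "jog_arm", "body": {"deltas": [0,0,0,0,0,0,0,0,0,0,0,0], "claw": -0.35}}

```text
time_s: 7.8
tool_pos: [0.5603, -0.0343, 0.0485]
eef_rot: [180.0, -0.0, 84.3]
contact_force: [2.1, 0.3, 1.8]
width: 0.321
grip_force: 4.4
```

The grip force follows the opening, and at -0.35 it is 4.4 N. I'll lift gently with that, letting the foot stay on the floor and the cap pivot between the pads.

{"method": "jog_arm", "body": {"deltas": [0,0,-0.5,0,0,0,-1.0,0,0,0,-1.5,0,0,0,-2,0,0,0,-2.5,0]}}

```text
time_s: 8.3
tool_pos: [0.5598, -0.0346, 0.0738]
eef_rot: [-180.0, 0.0, 84.3]
contact_force: [-0.1, -0.3, -1.0]
width: 0.327
grip_force: 3.7
```

```bash
cat > tilt.py <<'E'
from h import *
import sys
Q=snap('side','s%s.png'%sys.argv[1]);S=snap('top','t%s.png'%sys.argv[1])
s=r.get_state();p=s['tool_pos'];print(p,s['contact_force'],s['grip_force'],s['width'])
x,y,a=np.load('car.npy');yh=np.array([-np.sin(a),np.cos(a),0])
g=p-[0,0,.016]
for th in(0,20,40,60,75,90):
    c=np.cos(np.radians(th));n=np.sin(np.radians(th))
    d=c*yh+np.array([0,0,n]);f=g-.107*d;m=f+.03*d;print(th,'foot',proj(Q,f).round(),proj(S,f).round(),'mid',proj(Q,m).round(),proj(S,m).round(),f[2].round(3))
for n,I in(('side',Q['img']),('top',S['img'])):
    h=cv2.cvtColor(I,cv2.COLOR_BGR2HSV);m=cv2.inRange(h,(4,120,50),(16,255,230));b=(270,182,326,260) if n=='side' else (275,215,325,245)
    k=m[b[1]:b[3],b[0]:b[2]];q=np.argwhere(k)+[b[1],b[0]];print(n,len(q),q.min(0)[::-1],q.max(0)[::-1],q.mean(0)[::-1]) if len(q) else print(n,0)
E
python3 tilt.py 4
```

```text
[ 0.56029004 -0.03446881  0.07417338] [ 0.38227465 -0.14262472  0.23349588] 3.7221406772732735 0.32403825488320465
0 foot [324. 194.] [320. 231.] mid [319. 201.] [310. 230.] 0.058
20 foot [322. 205.] [317. 231.] mid [317. 209.] [308. 230.] 0.022
40 foot [318. 217.] [310. 231.] mid [314. 217.] [304. 230.] -0.011
60 foot [312. 229.] [301. 230.] mid [310. 226.] [297. 230.] -0.034
75 foot [307. 237.] [293. 230.] mid [307. 232.] [291. 229.] -0.045
90 foot [302. 244.] [285. 229.] mid [303. 237.] [285. 229.] -0.049
side 79 [303 191] [325 221] [310.59493671 210.56962025]
top 82 [314 224] [324 239] [316.92682927 231.59756098]
```

{"method": "jog_arm", "body": {"deltas": [0,0,-0.5,0,0,0,-1.0,0,0,0,-1.5,0,0,0,-2,0,0,0,-2.5,0]}}

```text
time_s: 8.9
tool_pos: [0.5599, -0.0345, 0.0988]
eef_rot: [180.0, 0.0, 84.3]
contact_force: [-0.6, -0.2, -1.4]
width: 0.324
grip_force: 3.8
```

```bash
python3 tilt.py 5; python3 -c "
import cv2
b=cv2.imread('pics/s5.png');a=cv2.imread('pics/t5.png')
A=cv2.resize(b[160:280,240:360],(450,450),interpolation=cv2.INTER_CUBIC);B=cv2.resize(a[190:270,265:355],(340,302),interpolation=cv2.INTER_CUBIC)
import numpy as np
o=np.zeros((450,790,3),'uint8');o[:,:450]=A;o[:302,450:]=B;cv2.imwrite('pics/c6.png',o)"
```

```text
[ 0.56040889 -0.03433785  0.09920839] [ 0.56575268  0.159906   -0.36451942] 3.8071679323911667 0.327373488086167
0 foot [325. 188.] [321. 231.] mid [319. 194.] [311. 230.] 0.083
20 foot [322. 199.] [318. 231.] mid [318. 202.] [309. 230.] 0.047
40 foot [318. 211.] [311. 230.] mid [315. 211.] [304. 230.] 0.014
60 foot [313. 223.] [301. 230.] mid [311. 220.] [297. 229.] -0.009
75 foot [308. 231.] [293. 229.] mid [307. 226.] [291. 229.] -0.02
90 foot [303. 239.] [285. 229.] mid [303. 231.] [285. 229.] -0.024
side 87 [303 202] [319 219] [310.88505747 209.70114943]
top 58 [313 224] [324 238] [315.63793103 230.81034483]
```

View pics/c6.png

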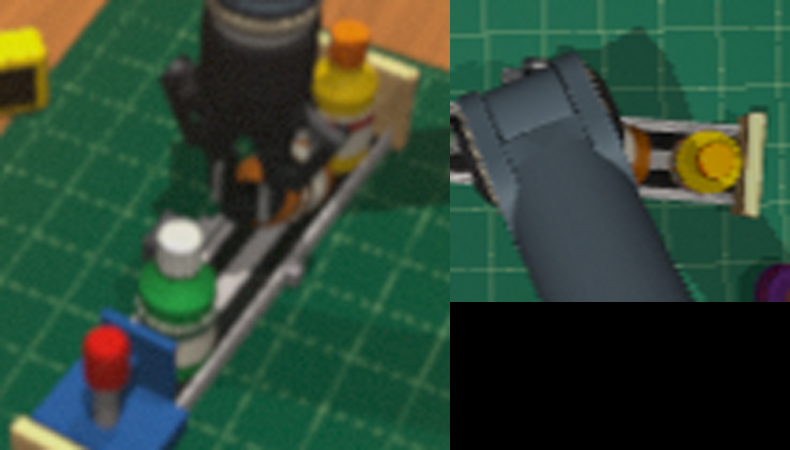

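The bottle is pivoting, at about 40° with the body hanging below the pads and the foot on the floor. I'll continue the lift to upright.

{"method": "jog_arm", "body": {"deltas": [0,0,-0.6,0,0,0,-1.2,0,0,0,-1.8,0,0,0,-2.3,0,0,0,-2.8,0]}}

```text
time_s: 9.5
tool_pos: [0.5599, -0.0345, 0.1268]
eef_rot: [180.0, 0.0, 84.3]
contact_force: [0.4, -1.2, -1.6]
width: 0.324
grip_force: 3.7
```

{"method": "jog_arm", "body": {"deltas": [0,0,-0.2,0,0,0,-0.4,0,0,0,-0.6,0,0,0,-0.6,0,0,0,-0.6,0]}}

```text
time_s: 10.0
tool_pos: [0.5599, -0.0344, 0.1324]
eef_rot: [180.0, -0.0, 84.3]
contact_force: [-1.0, 0.1, 0.2]
width: 0.323
grip_force: 3.8
```

```bash
python3 tilt.py 6; python3 -c "
import cv2
b=cv2.imread('pics/s6.png');a=cv2.imread('pics/t6.png')
A=cv2.resize(b[160:280,240:360],(450,450),interpolation=cv2.INTER_CUBIC);B=cv2.resize(a[190:270,265:355],(340,302),interpolation=cv2.INTER_CUBIC)
import numpy as np
o=np.zeros((450,790,3),'uint8');o[:,:450]=A;o[:302,450:]=B;cv2.imwrite('pics/c7.png',o)"
```

```text
[ 0.55998078 -0.03432592  0.13237835] [0.06428207 0.64580722 0.28426583] 3.830333948135376 0.3280693969024959
0 foot [326. 179.] [322. 231.] mid [321. 185.] [312. 230.] 0.116
20 foot [324. 190.] [319. 231.] mid [319. 194.] [310. 230.] 0.08
40 foot [319. 203.] [312. 230.] mid [316. 203.] [305. 230.] 0.048
60 foot [314. 215.] [302. 230.] mid [312. 212.] [298. 229.] 0.024
75 foot [309. 223.] [294. 229.] mid [308. 218.] [292. 229.] 0.013
90 foot [304. 231.] [285. 229.] mid [304. 223.] [285. 228.] 0.009
side 196 [298 206] [317 229] [307.57653061 214.06122449]
top 3 [324 231] [324 235] [324.         233.33333333]
```

View pics/c7.png

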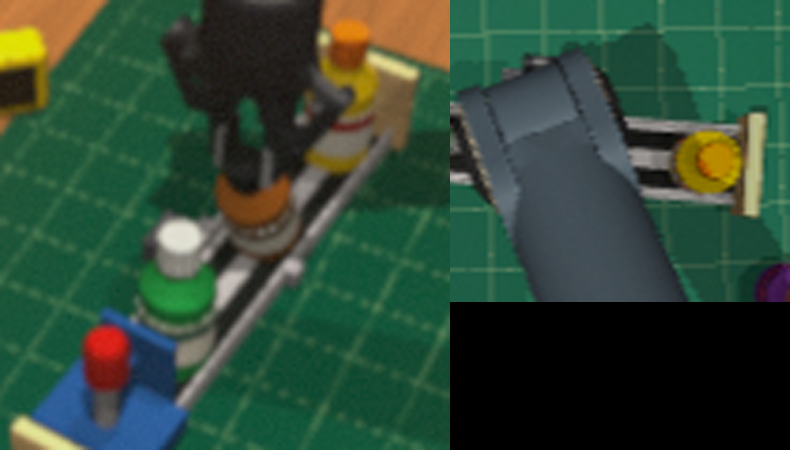

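It stands on its foot edge at about 75°, with the cap still towards the slide. I'll carry the cap over -y along the arc, with a slight drop onto the foot.

{"method": "jog_arm", "body": {"deltas": [-0.5,0,0,0,-1.0,0,0,0,-1.5,0,0,0,-2,0,0.05,0,-2.5,0,0.1,0]}}

```text
time_s: 10.6
tool_pos: [0.5577, -0.0602, 0.1317]
eef_rot: [179.9, 0.0, 84.3]
contact_force: [-0.3, 0.5, 4.0]
width: 0.329
grip_force: 4.5
```

{"method": "jog_arm", "body": {"deltas": [-0.3,0,0.05,0,-0.3,0,0.1,0,-0.3,0,0.1,0]}}

```text
time_s: 10.9
tool_pos: [0.5574, -0.0634, 0.1307]
eef_rot: [180.0, 0.1, 84.3]
contact_force: [-0.4, -0.8, 5.5]
width: 0.325
grip_force: 4.8
```

```bash
python3 tilt.py 7; python3 -c "
import cv2
b=cv2.imread('pics/s7.png')
cv2.imwrite('pics/c8.png',cv2.resize(b[160:280,240:360],(560,560),interpolation=cv2.INTER_CUBIC))"
```

```text
[ 0.55733858 -0.06322068  0.13067618] [ 0.18590812 -1.17840912  5.84961968] 4.749864488840103 0.32459135998762106
0 foot [331. 173.] [332. 231.] mid [326. 179.] [321. 230.] 0.115
20 foot [328. 184.] [328. 231.] mid [324. 188.] [319. 231.] 0.078
40 foot [324. 197.] [321. 231.] mid [321. 197.] [314. 230.] 0.046
60 foot [319. 209.] [311. 230.] mid [317. 206.] [307. 230.] 0.022
75 foot [314. 217.] [303. 230.] mid [313. 212.] [301. 230.] 0.011
90 foot [309. 224.] [294. 229.] mid [309. 217.] [295. 229.] 0.008
side 246 [301 200] [320 229] [310.3699187  210.61788618]
top 0
```

View pics/c8.png

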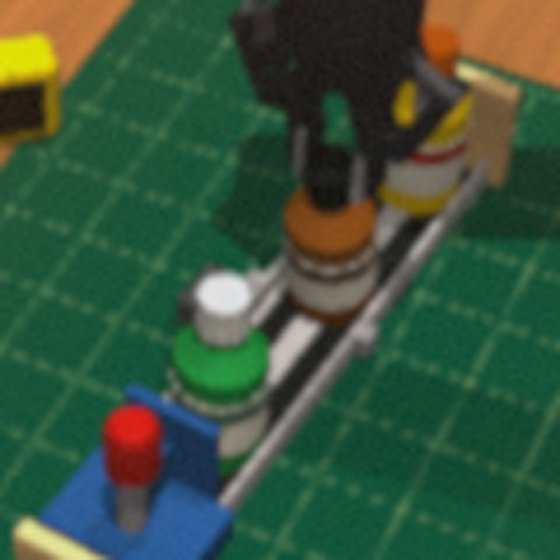

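The bottle now stands upright like its neighbours (body at crop (330,255), same stance as the green one). Release and rise.

{"method": "jog_arm", "body": {"deltas": [0,0,-0.05,0,0,0,-0.1,0,0,0,-0.1,0], "claw": -0.32}}

```text
time_s: 11.3
tool_pos: [0.5566, -0.0626, 0.1308]
eef_rot: [-179.9, 0.0, 84.3]
contact_force: [-0.9, 1.1, 0.3]
width: 0.335
grip_force: 0.0
```

{"method": "jog_arm", "body": {"deltas": [0,0,0,0,0,0,0,0,0,0,0,0,0,0,0,0], "claw": 0.15}}

```text
time_s: 11.7
tool_pos: [0.5571, -0.0623, 0.1313]
eef_rot: [-180.0, 0.0, 84.3]
contact_force: [-0.6, 0.3, 0.9]
width: 0.578
grip_force: 0.0
```

{"method": "jog_arm", "body": {"deltas": [0,0,-1,0,0,0,-2.5,0,0,0,-4.5,0,0,0,-7,0,0,0,-9,0]}}

```text
time_s: 12.2
tool_pos: [0.5577, -0.0621, 0.2242]
eef_rot: [179.8, 0.0, 84.3]
contact_force: [0.4, 0.7, -0.3]
width: 0.575
grip_force: 0.0
```

{"method": "jog_arm", "body": {"deltas": [4.5,0,0,0,9,0,0,0,13.5,0,0,0,17,0,0,0,19,0,0,0]}}

```text
time_s: 12.7
tool_pos: [0.5758, 0.1311, 0.2234]
eef_rot: [179.9, -0.1, 84.6]
contact_force: [-0.4, 0.3, -1.0]
width: 0.575
grip_force: 0.0
```

```bash
cat > chk.py <<'E'
from h import *
import sys
S=snap('top','t%s.png'%sys.argv[1]);Q=snap('side','s%s.png'%sys.argv[1])
x,y,a=np.load('car.npy');xh=np.array([np.cos(a),np.sin(a)]);yh=np.array([-np.sin(a),np.cos(a)])
def car(P): q=P[:2]-[x,y];return np.round([q@xh*1e3,q@yh*1e3],1)
s=r.get_state();print(s['time_s'],s['tool_pos'],'car',car(s['tool_pos']),s['eef_rot'][2],s['contact_force'],s['width'])
def cc(I,lo,hi,box,n):
    h=cv2.cvtColor(I,cv2.COLOR_BGR2HSV);m=cv2.inRange(h,lo,hi);k=np.zeros_like(m);x0,y0,x1,y1=box;k[y0:y1,x0:x1]=m[y0:y1,x0:x1]
    N,l,st,c=cv2.connectedComponentsWithStats(k);return [(c[i],st[i]) for i in np.argsort(-st[1:,4])[:n]+1 if st[i,4]>14]
L=(212,205,355,250)
for n,lo,hi,z,k in[('red',(0,170,90),(5,255,255),.107,1),('amber',(4,120,50),(16,255,230),.08,2),('green',(45,150,60),(75,255,255),.076,1),('white',(0,0,130),(180,50,255),.126,3),('yellow',(21,150,120),(32,255,255),.09,1),('black',(0,0,0),(180,255,35),.126,4)]:
    for c,st in cc(S['img'],lo,hi,L,k): print(n,'top',c.round(1),st,car(onz(S,*c,z)))
for n,lo,hi in[('red',(0,170,90),(5,255,255)),('amber',(4,120,50),(16,255,230)),('green',(45,150,60),(75,255,255))]:
    for c,st in cc(Q['img'],lo,hi,(255,150,352,275),2): print(n,'side',c.round(1),st)
E
python3 chk.py 8
```

```text
12.8 [0.57564806 0.13130815 0.22319765] car [ -0.3 149.6] 84.69788407830237 [-0.19813292 -0.61558431  1.18107641] 0.5764004968662864
amber top [297.9 229.9] [290 222  17  17 169] [ -2.1 -54.6]
green top [256.4 227.1] [248 219  17  16 119] [-2.9 71.9]
white top [271.1 237. ] [247 234  50   9 123] [-30.   24.6]
white top [319.1 240.7] [298 238  42   6 103] [ -30.3 -116.9]
white top [275.5 228.3] [266 226  20   6  88] [-3.5 13.6]
yellow top [333.2 232.6] [325 225  18  16 222] [  -2.5 -160.8]
black top [278.  223.4] [265 221  28   6 105] [11.6  7.5]
black top [280.3 233.5] [268 231  24   6  78] [-17.6  -1.7]
black top [233.2 209.8] [229 205   8  12  34] [ 41.4 141.9]
black top [310.1 225.6] [306 224  11   4  28] [ 12.  -87.3]
red side [267.8 254.9] [262 247  12  17 157]
amber side [327.6 159.4] [ 290  150   62   28 1025]
amber side [312.4 206.6] [304 199  18  16 227]
green side [304.  179.9] [289 166  33  32 402]
green side [286.5 238.3] [276 231  21  15 214]
```

The oil bottle's shoulder shows a full round 17x17 px circle like the green one's, at lane y ≈ -50, so it is upright and free. Now the knob: move +0.9 cm in y and go down to z ≈ 0.10.

{"method": "jog_arm", "body": {"deltas": [0.5,0.1,2,0,0.9,0.1,5,0,0.9,0.1,8,0,0.9,0.1,10.5,0,0.9,0.1,12.3,0]}}

```text
time_s: 13.3
tool_pos: [0.5777, 0.1333, 0.0974]
eef_rot: [-180.0, 0.1, 84.2]
contact_force: [0.0, -0.1, 0.2]
width: 0.573
grip_force: 0.0
```

{"method": "jog_arm", "body": {"deltas": [0,0,0,0,0,0,0,0,0,0,0,0,0,0,0,0,0,0,0,0], "claw": -1, "force": 70}}

```text
time_s: 13.8
tool_pos: [0.5778, 0.1337, 0.0982]
eef_rot: [-180.0, 0.1, 84.2]
contact_force: [2.4, -5.0, -10.9]
width: 0.33
grip_force: 69.8
```

{"method": "jog_arm", "body": {"deltas": [0,0,0,0,0,0,0,0,0,0,0,0]}}

```text
time_s: 14.1
tool_pos: [0.5778, 0.134, 0.0982]
eef_rot: [-180.0, 0.1, 84.3]
contact_force: [1.6, -5.3, -9.8]
width: 0.326
grip_force: 69.9
```

```bash
python3 chk.py 9|head -1
```

```text
14.2 [0.577828   0.13406857 0.0981888 ] car [  1.6 152.6] 84.2634554090401 [ 2.22574361 -5.01798464 -9.20791055] 0.33335544863562777
```

{"method": "jog_arm", "body": {"deltas": [-0.3,0,0,0,-0.9,0,0,0,-1.6,0,0,0,-2.3,0,0,0,-3,0,0,0]}}

```text
time_s: 14.7
tool_pos: [0.5753, 0.1093, 0.0983]
eef_rot: [179.9, -0.4, 84.4]
contact_force: [6.2, 6.4, -16.8]
width: 0.331
grip_force: 70.4
```

{"method": "jog_arm", "body": {"deltas": [-0.7,0,0,0,-1.4,0,0,0,-2.1,0,0,0,-2.8,0,0,0,-3.5,0,0,0]}}

```text
time_s: 15.2
tool_pos: [0.5717, 0.0748, 0.0982]
eef_rot: [179.9, -0.4, 84.4]
contact_force: [5.3, 5.6, -17.8]
width: 0.329
grip_force: 70.5
```

{"method": "jog_arm", "body": {"deltas": [-0.7,0,0,0,-1.4,0,0,0,-2.1,0,0,0,-2.8,0,0,0,-3.5,0,0,0]}}

```text
time_s: 15.7
tool_pos: [0.5683, 0.0401, 0.0982]
eef_rot: [179.9, -0.4, 84.5]
contact_force: [5.0, 7.0, -16.2]
width: 0.324
grip_force: 70.5
```

```bash
python3 chk.py 10
```

```text
15.8 [0.56807113 0.03853147 0.09821828] car [ 1.3 56.6] 84.37915679722487 [  3.81872321   2.41366548 -15.5280594 ] 0.32835685709206347
amber top [298.1 229.9] [290 222  17  17 170] [ -2.1 -55.3]
green top [286.1 227.3] [280 222  10  14  47] [  3.2 -18.2]
white top [318.6 240.7] [298 238  42   6  90] [ -30.3 -115.2]
white top [320.1 222.6] [303 221  38   4  85] [  23.2 -115.9]
white top [227.5 224.5] [220 222  16   6  77] [ -2.8 155. ]
yellow top [333.2 232.6] [325 225  18  16 222] [  -2.5 -160.8]
black top [314.  236.3] [304 234  21   6  72] [ -18.5 -100.9]
black top [299.  229.6] [295 226   9   8  53] [ -2.  -55.6]
black top [311.9 226. ] [306 224  13   5  45] [ 11.2 -92.5]
black top [232.9 229.4] [228 228  11   4  38] [-16.1 137.9]
red side [288.6 229.6] [284 223  10  15 116]
amber side [334.1 160.8] [310 150  42  28 808]
amber side [261.6 158.3] [255 150  22  26 282]
green side [263.3 201.4] [255 175  21  64 530]
green side [315.5 176.4] [310 167  12  22 138]
```

{"method": "jog_arm", "body": {"deltas": [-0.5,0,0,0,-1.0,0,0,0,-1.5,0,0,0,-2,0,0,0,-2.5,0,0,0]}}

```text
time_s: 16.3
tool_pos: [0.5657, 0.0157, 0.0982]
eef_rot: [179.9, -0.4, 84.5]
contact_force: [4.7, 6.5, -16.3]
width: 0.327
grip_force: 70.6
```

{"method": "jog_arm", "body": {"deltas": [-0.3,0,0,0,-0.6,0,0,0,-0.8,0,0,0,-1,0,0,0,-1.2,0,0,0]}}

```text
time_s: 16.8
tool_pos: [0.5646, 0.0039, 0.0982]
eef_rot: [179.9, -0.4, 84.5]
contact_force: [3.7, 6.3, -16.5]
width: 0.325
grip_force: 70.7
```

```bash
python3 chk.py 11
```

```text
16.9 [0.5644955  0.00340578 0.09822218] car [ 1.2 21.2] 84.45371566487785 [  4.21959539   6.358547   -15.62550834] 0.3249843244099969
amber top [310.  231.1] [302 223  17  17 158] [ -3.1 -91.4]
green top [299.2 227.7] [296 223   6  12  30] [  4.9 -58.1]
white top [235.2 225.1] [220 222  32   7 153] [ -2.9 132.2]
white top [236.3 234.2] [219 232  36   5  95] [-29.1 126.9]
white top [235.3 216. ] [221 214  30   5  89] [ 23.9 134.1]
yellow top [333.3 232.5] [325 225  18  16 216] [  -2.2 -161.1]
black top [242.3 220.3] [233 218  19   6  59] [ 12.7 112.5]
black top [244.6 230.4] [233 229  21   4  58] [-16.4 103.5]
black top [311.4 231. ] [308 227   8   9  57] [ -3.4 -92.1]
black top [321.  226.4] [317 225   9   5  27] [  12.  -119.5]
red side [296.  220.6] [292 214   9  15 115]
amber side [335.8 161.1] [318 150  34  28 744]
amber side [263.8 157.6] [255 150  33  26 313]
green side [266.1 192.2] [255 175  24  38 415]
green side [264.2 219.3] [255 204  25  35 218]
```

{"method": "jog_arm", "body": {"deltas": [-0.15,0,0,0,-0.3,0,0,0,-0.45,0,0,0,-0.6,0,0,0,-0.75,0,0,0]}}

```text
time_s: 17.4
tool_pos: [0.5639, -0.0029, 0.0982]
eef_rot: [179.9, -0.5, 84.5]
contact_force: [4.4, 8.8, -17.7]
width: 0.326
grip_force: 70.6
```

{"method": "jog_arm", "body": {"deltas": [-0.07,0,0,0,-0.14,0,0,0,-0.21,0,0,0,-0.28,0,0,0,-0.35,0,0,0]}}

```text
time_s: 17.9
tool_pos: [0.5638, -0.0036, 0.0983]
eef_rot: [179.9, -0.7, 84.6]
contact_force: [5.3, 13.5, -19.2]
width: 0.331
grip_force: 70.4
```

{"method": "jog_arm", "body": {"deltas": [-0.07,0,0,0,-0.14,0,0,0,-0.21,0,0,0,-0.28,0,0,0,-0.35,0,0,0]}}

```text
time_s: 18.4
tool_pos: [0.5636, -0.0044, 0.0982]
eef_rot: [179.8, -0.9, 84.7]
contact_force: [6.2, 18.7, -20.7]
width: 0.327
grip_force: 70.3
```

{"method": "jog_arm", "body": {"deltas": [-0.06,0,0,0,-0.12,0,0,0,-0.18,0,0,0,-0.24,0,0,0,-0.3,0,0,0]}}

```text
time_s: 18.9
tool_pos: [0.5632, -0.0084, 0.0982]
eef_rot: [179.9, -0.7, 84.7]
contact_force: [5.2, 9.0, -16.6]
width: 0.323
grip_force: 70.8
```

{"method": "jog_arm", "body": {"deltas": [-0.05,0,0,0,-0.1,0,0,0,-0.15,0,0,0,-0.2,0,0,0,-0.2,0,0,0]}}

```text
time_s: 19.4
tool_pos: [0.5628, -0.013, 0.0982]
eef_rot: [179.9, -0.6, 84.6]
contact_force: [5.7, 11.6, -17.7]
width: 0.33
grip_force: 70.8
```

```bash
python3 chk.py 12
```

```text
19.5 [ 0.56283381 -0.01298374  0.09821067] car [1.1 4.8] 84.55579159505768 [  4.61607284  11.44762553 -16.90171413] 0.32249503801732843
amber top [315.2 232. ] [308 224  17  17 156] [  -4.6 -107.5]
green top [305.5 228.2] [303 225   5   9  16] [  4.8 -77.5]
white top [238.9 225.4] [220 222  40   8 188] [ -3.  121.4]
white top [240.3 234.5] [219 232  44   6 117] [-29.3 115.1]
white top [238.9 216.2] [221 214  38   6 111] [ 23.9 123.5]
yellow top [333.3 232.5] [325 225  18  16 212] [  -2.  -161.4]
black top [247.1 220.7] [232 218  28   6  80] [12.6 98.6]
black top [252.6 231. ] [242 229  20   5  59] [-16.5  80. ]
black top [316.9 231.9] [313 228   9   9  59] [  -4.8 -108.6]
black top [298.9 216.2] [295 209   8  16  21] [ 37.2 -52.3]
red side [299.3 216.7] [295 210  10  15 116]
amber side [337.1 161.5] [321 150  31  28 692]
amber side [265.3 157.2] [255 150  37  26 333]
green side [266.5 201.5] [255 175  28  63 710]
green side [277.7 170.9] [269 166  17  11 101]
```

{"method": "jog_arm", "body": {"deltas": [-0.05,0,0,0,-0.1,0,0,0,-0.15,0,0,0,-0.15,0,0,0]}}

```text
time_s: 19.9
tool_pos: [0.5628, -0.013, 0.0982]
eef_rot: [179.9, -0.7, 84.6]
contact_force: [4.8, 14.3, -18.9]
width: 0.329
grip_force: 70.7
```

{"method": "jog_arm", "body": {"deltas": [-0.05,0,0,0,-0.1,0,0,0,-0.1,0,0,0]}}

```text
time_s: 20.2
tool_pos: [0.5629, -0.0131, 0.0983]
eef_rot: [179.9, -0.8, 84.6]
contact_force: [6.2, 15.1, -19.4]
width: 0.33
grip_force: 70.6
```

The slide no longer moves and the force rises stiffly, so it is home on the stop. I'll relax the push, open, and retreat upward.

{"method": "jog_arm", "body": {"deltas": [0.15,0,0,0,0.3,0,0,0,0.4,0,0,0]}}

```text
time_s: 20.5
tool_pos: [0.5628, -0.0129, 0.0982]
eef_rot: [179.9, -0.4, 84.5]
contact_force: [4.6, 7.6, -15.2]
width: 0.327
grip_force: 71.0
```

{"method": "jog_arm", "body": {"deltas": [0,0,0,0,0,0,0,0,0,0,0,0,0,0,0,0,0,0,0,0], "claw": 0.15}}

```text
time_s: 21.0
tool_pos: [0.5628, -0.0189, 0.0989]
eef_rot: [179.9, 0.0, 84.3]
contact_force: [0.2, 0.3, -0.4]
width: 0.575
grip_force: 0.0
```

{"method": "jog_arm", "body": {"deltas": [0,0,-1,0,0,0,-3,0,0,0,-6,0,0,0,-10,0,0,0,-14,0]}}

```text
time_s: 21.5
tool_pos: [0.5621, -0.0185, 0.2403]
eef_rot: [-180.0, -0.0, 84.3]
contact_force: [0.8, 0.1, -0.0]
width: 0.575
grip_force: 0.0
```

{"method": "jog_arm", "body": {"deltas": [4.5,0,0,0,9,0,0,0,13.5,0,0,0,18,0,0,0,22,0,0,0]}}

```text
time_s: 22.0
tool_pos: [0.584, 0.2026, 0.2394]
eef_rot: [179.9, -0.0, 84.4]
contact_force: [0.9, 0.2, 0.4]
width: 0.576
grip_force: 0.0
```

```bash
python3 chk.py 13
python3 - <<'E'
from h import *
a,b=cv2.imread('pics/t0.png') if 0 else cv2.imread('pics/top0.png'),cv2.imread('pics/t13.png')
for n,(x0,y0,x1,y1) in dict(mug=(100,235,155,275),tape=(292,138,325,168),box=(375,232,425,275)).items():
    print(n,cv2.absdiff(a,b)[y0:y1,x0:x1].mean())
E
```

```text
22.1 [0.58258927 0.20816491 0.23976669] car [ -0.9 226.8] 84.91083166950773 [-0.38986091 -0.25534597 -0.08835293] 0.5765820627268269
red top [277.  227.5] [273 224   9   8  54] [-0.3  9.4]
amber top [315.3 232.1] [308 224  17  17 156] [  -4.6 -107.8]
green top [298.4 230.7] [291 223  17  16 125] [ -4.3 -56.5]
white top [243.2 225.7] [220 222  48   8 214] [ -3.  108.8]
white top [242.4 234.7] [219 232  49   6 129] [-29.3 109. ]
white top [314.4 222.1] [292 220  49   5 111] [ 23.4 -99.2]
yellow top [333.2 232.6] [325 225  18  16 222] [  -2.5 -160.8]
black top [244.9 220.7] [221 217  48   8 185] [ 12.1 105. ]
black top [228.3 229.3] [220 227  19   5  58] [-16.7 151.4]
black top [261.1 232. ] [254 230  14   5  51] [-17.3  55. ]
red side [299.6 216.4] [295 210  10  15 117]
amber side [322.7 158.8] [ 266  150   86   28 1136]
amber side [326.6 194.6] [321 188  16  15 131]
green side [295.1 181.6] [ 269  154   54   59 1063]
green side [346.2 208. ] [338 192  14  32 122]
mug 3.6553030303030303
tape 3.7488215488215486
box 4.112093023255814
```

The knob reads carrier y = 9.4 mm (home is 10). The bottles sit about 52 mm apart with unchanged round outlines, so all three are upright. The mug, tape and box views are unchanged, and the arm is clear. Handing in.

```bash
python3 -c "
from cell import r
print(r.sign_off())"
```

```text
the job is handed in; nothing more can be done
None
```

The job is handed in at about 22 s: the oil bottle stands upright between its neighbours, and the lock slide is over its catch and, going by the force rise and knob position, home on its stop. The mug, tape measure and screw box look unmoved in the camera views.

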